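Let the ratcheted bottle tray down flat

TASK

The empty bottle tray (white handle) stands propped up on its ratchet, hooked on the pawl. Ease the tray up until the pawl is free, swing the pawl's red lever over to its released side, towards the robot, and let the tray down gently, all the way onto its rest stops. Then swing the red lever back to the tray side, so that the ratchet is ready for the next lift; leave the bottle, jar and box beside the stand alone.

Things in the scene. Friction and masses are not known exactly. Their poses are not given: they have to be found in the camera images.
- stand: Fixed aluminium-profile stand, 500 mm wide. Origin at table level under its middle; x away from the robot at yaw 0, z up. Side rails 30 mm high at y = +-235 mm, cross rails 30 mm high at x = -30 and 110. Posts (40 x 30 mm) at x 60, y +-235 mm.
- beam_edge (a point): Middle of the lower near edge of the fixed beam on the posts: 40 mm deep (stand x 40 to 80), 500 mm wide along y, underside 295 mm above the table. It hangs over the red lever: reach lever and raised tray from the robot's side with the tool tilted 30 to 45 degrees from vertical, fingertips pointing down and away from the robot.
- tray (a joint): Angle of the bottle tray (rad): 0 = flat on its rubber stops, positive = near edge raised, at most 0.91. Starts hooked on the pawl at 0.46 to 0.50. A friction hinge holds it at any angle; at the handle about 8 to 10 N raise it, 2 to 4 N lower it. It may be raised any time; with the pawl in it cannot go down past a tooth (at 0.19, 0.45 and 0.72).
- tray_hinge (a point): Point on the tray's hinge axis (along the stand's y), at stand x 110, y 0, z 110 mm, far side of the tray. The stainless tray is 175 x 170 x 50 mm with four round holes in its deck.
- tray_handle (a point): Middle of the white bow handle at the tray's near edge: round bar 12 mm thick, 94 mm long, parallel to the stand's y, 39 mm clear of the tray front. It moves on an arc of 230 mm about tray_hinge; 10 mm below the hinge, 100 mm above the table, when the tray is flat.
- pawl (a joint): Angle of the pawl lever (rad): 0 = upright; positive = leaning away from the robot (pawl in the teeth, stop at 0.40); negative = leaning towards the robot (released, stop at -0.61). It falls to the side it leans to; under 1 N at the grip when free. The teeth are hooked: the pawl cannot come out until the tray is raised above 0.56; past 0.80 it enters the next tooth.
- pawl_pivot (a point): Pivot axis of the pawl lever (along the stand's y), in the lever's plane: stand x -10, y -145, z 32 mm, to the right of the tray seen from the robot.
- pawl_grip (a point): Middle of the red cylindrical grip on the pawl lever, 23 mm diameter, 55 mm long, its axis along the lever. It moves on an arc of 155 mm about pawl_pivot in the stand's x-z plane. 33 mm free on the tray side, 60 mm to the post plane outside.
- amber_bottle_mid (a point): Bystander: amber bottle, 70 mm diameter, 150 mm tall; point at half height.
- jar_mid (a point): Bystander: white jar with blue lid, 76 mm diameter, 85 mm tall; point at half height.
- fittings_box_mid (a point): Bystander: open cardboard box with fittings, 150 x 110 x 60 mm; point at half height.

How it is judged:
By the outcome, as a careful person would: the job done as asked, in the order asked, and still so for the second after the job is handed in, with the robot touching nothing.
It also fails if it takes over 72 s, if anything falls off the work surface, if the arm or the gripper's body presses on something with over 40 N, if the wrist force passes 120 N, or if a joint passes its speed limit or range.

ROBOT

A 6-joint arm with a two-finger parallel gripper is mounted at the origin on the work surface. World frame = base frame: x ahead of the robot, y to its left, z up, the work surface at z = 0. Lengths are in m, angles in rad, forces in N, time in s.
With the tool pointing down it reaches from about 0.25 to 0.775 m from the base axis. Payload 8.9 kg.
Tool frame: the origin (TCP) lies at the very end of the fingers, on their centre line; the grasp point (between the pads) lies 19 mm behind it; z points along the fingers, y is the direction in which the jaws open and shut (so a half turn about z gives the same grasp; the last joint's range is limited). The gripper opens to 85 mm and grips with 20 to 120 N. Pads are 22 mm wide; open, the fingers measure 114 mm over their backs; the gripper's body (76 mm by 85 mm) begins 54 mm behind the grasp point. The pads swing forward as they close: fully open they stand 13 mm farther back than shut.
Start: joints at [-1.407, 0.291, -0.153, 1.127, 0, 1.431], TCP at [0.157, -0.501, 0.231] pointing down, gripper open.
Joint ranges: [-2.52, 2.52], [-0.91, 1.74], [-1.3, 1.37], [-1.96, 2.02], [-1.52, 1.47], [-3.14, 3.14]. Speed limits (rad/s): [2.22, 2.22, 2.79, 3.14, 3.14, 3.14].

INTERFACE

Orientations are given as a unit quaternion [w, x, y, z].
In Python, from rig import r gives the robot as it stands.
- The arm moves only by the shell command python3 -m jog 'ROWS' [FORCE]. ROWS is JSON, a list of rows, each an object of numbers: "rx", "ry", "rz": the turn, a rotation vector about the world's x, y, z in rad; "dx", "dy", "dz": the shift along the world's x, y, z in mm; "hand": the gripper's target within -1 to 1 (fully open at 1, half-way at 0, shut at -1). A call has 1 to 20 rows; each row is the pose to reach, as a shift and turn from the pose commanded when the call began; what a row does not reach only later rows make up. A row lasts 1/10 s, in which the tool goes at most 50 mm and 8.59 degrees, less where a joint would pass 70% of its speed; a pose out of reach is approached as far as the arm can. A call with a gripper value outside its range is refused whole. The fingers move at their own pace and stop on an object; FORCE is the grip in N (left out, the last holds). Time passes only in rows, so rows that repeat a pose let the fingers close. It gives the time, the measured TCP pose, the force and the opening at its end, in the units of the state.
- r.observe(): the state, without advancing time (a new reading comes with each control period).
- r.grab_frame(name): name is "scene" or "top" or "wrist"; returns a dict with "image" (384x512x3 uint8, red, green, blue), "intrinsics" (3x3 intrinsics, pixels), "pose" (4x4, takes a point from camera to world coordinates); the wrist camera has in their place "T_tool_cam" (4x4, takes a point from camera to tool coordinates, whose origin is the TCP and whose axes are the flange's). Camera axes: x right, y up, looking along -z (the intrinsics and any distortion apply to the point x, -y, -z); pixel columns grow to the right and rows downward; lengths in m; the calibration is good to about 2 mm. The wrist camera is an equidistant fisheye: a pixel r from the principal point sees the ray r / f radians off the axis. A picture is of the moment at which its call begins: read the wrist's pose just before it. There is no depth.
- r.sign_off(): hands the job in, once; it reports no verdict.
The state is a dict: "time": time; "joints": joint angles; "joint_vel": joint speeds; "tau": joint torques, N m; "tcp_pos": TCP position; "tool_rot": TCP orientation; "contact_force": force on the tool from outside, world axes, zero at the start; "torque": the same for the moment, N m; "width": finger opening in m.
Only numpy, scipy, OpenCV 4.12 (cv2) and the standard library are available. Lean on these libraries where they do the work, as an engineer would, in place of code of your own. Each camera call takes 0.05 s, during which the arm holds its last target. There are 200 camera calls.

## Working session

There is one attempt and no reset: what is moved stays moved. The work goes in short steps, Python scripts to look and compute and a shell command to move; the robot and the scene stay as the last step left them, time stands still between calls to the robot, and variables do not carry over. Pictures are saved under pics/ and viewed, about 8 in all and at most 12, crops included, and the job is handed in when it is done.

```bash
mkdir -p pics; ls
python3 - <<'E'
from rig import r
import cv2, numpy as np
o=r.observe(); print(o)
for n in ("scene","top"):
    f=r.grab_frame(n); cv2.imwrite(f"pics/{n}0.png",cv2.resize(f["image"][:,:,::-1],(800,600),interpolation=cv2.INTER_CUBIC))
    np.savez(f"{n}0.npz",**{k:f[k] for k in("image","intrinsics","pose")}); print(n,f.keys(),f["intrinsics"],f["pose"])
E
```

```text
pics
{'time': 0.0, 'joints': array([-1.40728264e+00,  2.91256901e-01, -1.54111043e-01,  1.12670939e+00,
        2.67465565e-05,  1.43148907e+00]), 'joint_vel': array([-1.46064979e-03,  4.85999058e-04,  5.50731980e-05, -2.37004585e-03,
        1.19610639e-03,  1.90943042e-03]), 'tau': array([ 1.23388960e-03, -5.37140679e+01,  3.31375730e+01,  1.57344091e-02,
       -2.02618812e-04, -9.14978983e-06]), 'tcp_pos': array([ 0.15649969, -0.50067897,  0.23075016]), 'tool_rot': array([-6.40616467e-04,  9.88559115e-01,  1.50832574e-01,  5.62035768e-06]), 'contact_force': array([0.135433  , 0.00223452, 0.20326148]), 'torque': array([-0.0140302 ,  0.01233172, -0.00607521]), 'width': 0.08533228958652303}
scene dict_keys(['image', 'intrinsics', 'pose']) [[346.60649127   0.         259.26653559]
 [  0.         346.60649127 195.97808588]
 [  0.           0.           1.        ]] [[-0.18654602 -0.75433275  0.62943044  1.19608924]
 [ 0.98237606 -0.15087861  0.11033096  0.15539608]
 [ 0.01174133  0.6389192   0.76918424  1.02363527]
 [ 0.          0.          0.          1.        ]]
top dict_keys(['image', 'intrinsics', 'pose']) [[364.30278939   0.         254.81439876]
 [  0.         364.30278939 199.74248678]
 [  0.           0.           1.        ]] [[ 6.71992325e-03  9.97585822e-01 -6.91185291e-02  4.80325200e-01]
 [-9.99977305e-01  6.73714354e-03  1.60323676e-05  5.99673504e-02]
 [ 4.81655114e-04  6.91168527e-02  9.97608455e-01  1.34750164e+00]
 [ 0.00000000e+00  0.00000000e+00  0.00000000e+00  1.00000000e+00]]
```

View pics/scene0.png

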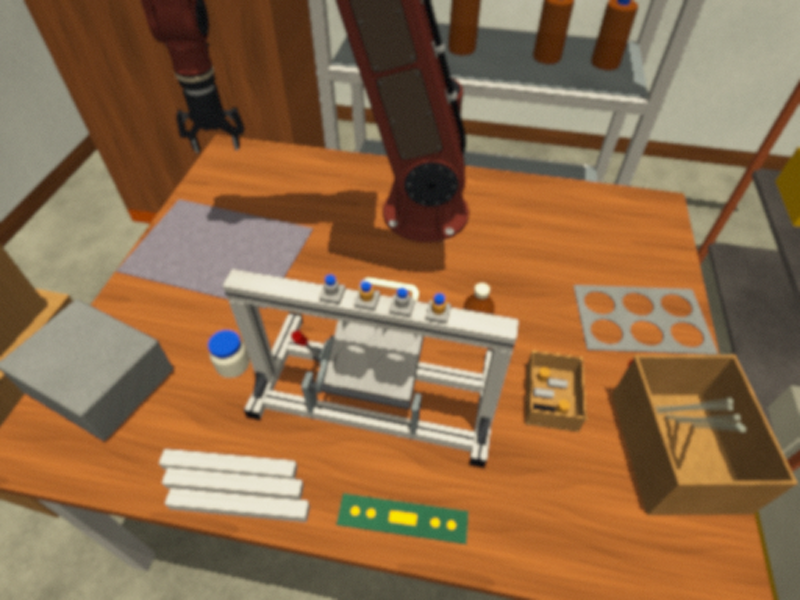

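View pics/top0.png

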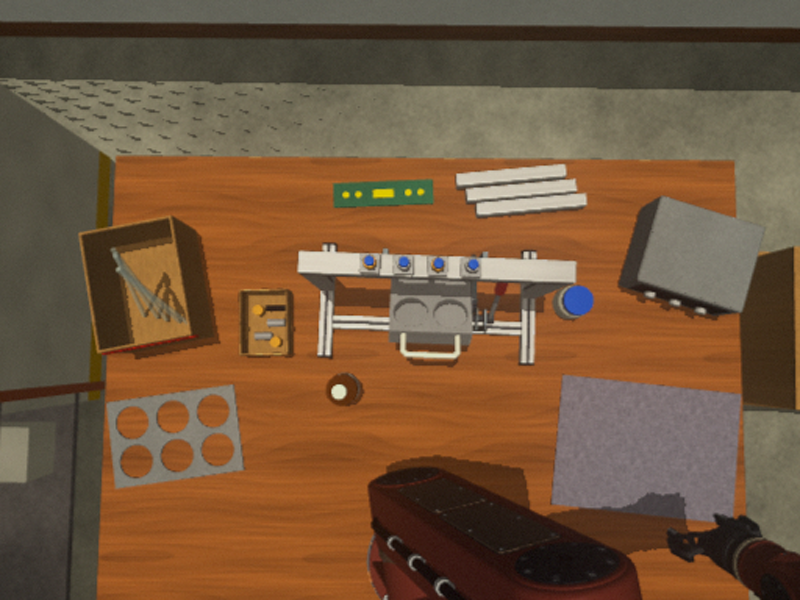

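The scene view shows the stand, with the tray propped, the red lever at about (300,337), the jar on the right and the bottle and box on the left. In the top view the handle is at (401–460,352), the grip at about (502,290) and the beam at (299–575,252–285). I'll zoom in to measure.

```bash
cat > h.py <<'E'
import numpy as np, cv2
from scipy.spatial.transform import Rotation as R
def ray(f,u,v):
    K=f["intrinsics"];d=np.linalg.inv(K)@[u,v,1];d=f["pose"][:3,:3]@(d*[1,-1,-1]);return f["pose"][:3,3],d
def onz(f,u,v,z):
    c,d=ray(f,u,v);return c+d*(z-c[2])/d[2]
def proj(f,P):
    T=np.linalg.inv(f["pose"]);p=np.atleast_2d(P)@T[:3,:3].T+T[:3,3];p=p*[1,-1,-1]@np.array(f["intrinsics"]).T;return p[:,:2]/p[:,2:]
E
python3 - <<'E'
import numpy as np,cv2
t=np.load("top0.npz")["image"];s=np.load("scene0.npz")["image"]
cv2.imwrite("pics/topc.png",cv2.resize(t[150:240,185:375,::-1],None,fx=4.2,fy=4.2,interpolation=cv2.INTER_CUBIC))
cv2.imwrite("pics/scc.png",cv2.resize(s[165:305,135:340,::-1],None,fx=3.9,fy=3.9,interpolation=cv2.INTER_CUBIC))
E
```

```text
(no output)
```

View pics/topc.png

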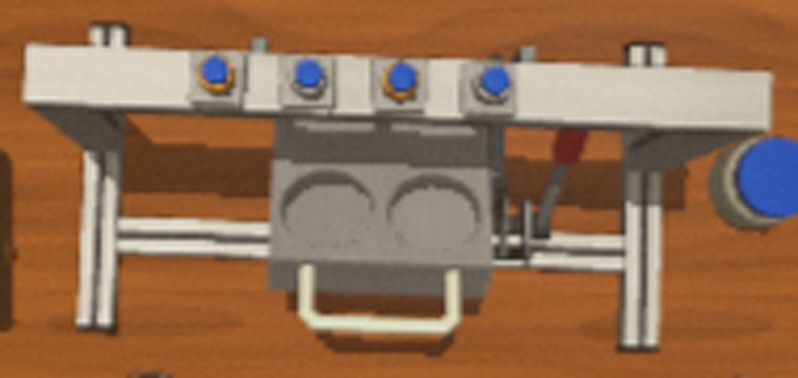

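View pics/scc.png

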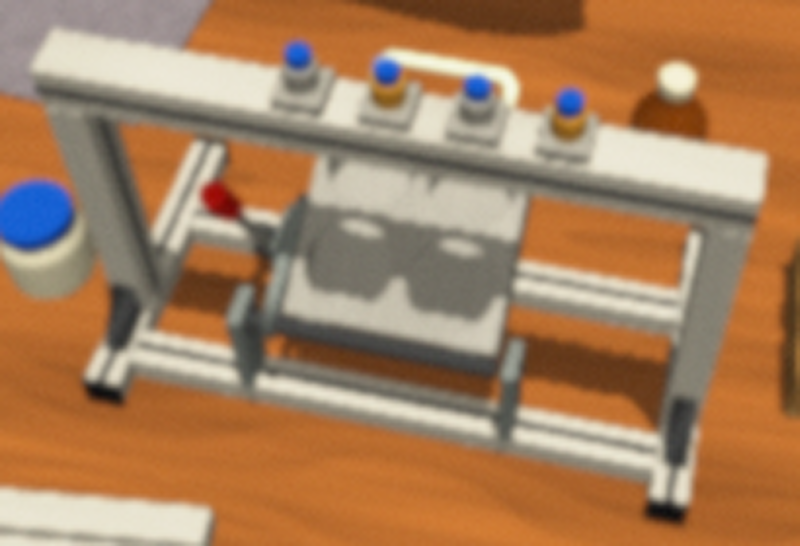

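```bash
cat > fit.py <<'E'
from h import *
from scipy.optimize import least_squares
t=np.load("top0.npz");s=np.load("scene0.npz")
T=lambda x,y:((x+.5)/4.2-.5+185,(y+.5)/4.2-.5+150)
S=lambda x,y:((x+.5)/3.9-.5+135,(y+.5)/3.9-.5+165)
def pts(q,pw): # stand frame
    a=q-np.arcsin(10/230.)
    g=lambda w:[-.01+.155*np.sin(w),-.145,.032+.155*np.cos(w)]
    return [(t,T(118,236),[-.03,.22,.03]),(t,T(625,253),[-.03,-.22,.03]),
     (t,T(382,325),[.11-.23*np.cos(a),0,.11+.23*np.sin(a)]),
     (t,T(570,147),g(pw)),(s,S(220,200),g(pw)),
     (s,S(187,225),[-.03,-.22,.03]),(s,S(685,315),[-.03,.22,.03]),
     (s,S(140,345),[.11,-.22,.03]),(s,S(657,457),[.11,.22,.03]),
     (s,S(45,98),[.08,-.25,.295]),(s,S(757,207),[.08,.25,.295]),
     (s,S(455,67),[.11-.23*np.cos(a),0,.11+.23*np.sin(a)])]
def W(p,P): c,n=np.cos(p[2]),np.sin(p[2]);return np.array([p[0]+c*P[0]-n*P[1],p[1]+n*P[0]+c*P[1],P[2]])
def res(p):
    return np.concatenate([proj(f,W(p,P))[0]-uv for f,uv,P in pts(p[3],p[4])])
o=least_squares(res,[.55,.0,0,.48,.4],loss="soft_l1")
if __name__=="__main__":
    print(o.x.round(4));print(res(o.x).reshape(-1,2).round(1))
    for n,P in [("handle0",pts(o.x[3],0)[2][2]),("grip+.4",pts(0,.4)[3][2]),("grip0",pts(0,0)[3][2]),("grip-.61",pts(0,-.61)[3][2]),("beam",[.04,0,.295])]: print(n,W(o.x,P).round(4))
    for q in(.48,.56,.62,.68,.74,0): print(q,W(o.x,pts(q,0)[2][2]).round(4))
E
python3 fit.py
```

```text
[ 0.5737 -0.0055 -0.0289  0.4671  0.3807]
[[-0.8 -0.4]
 [-0.1 -0.1]
 [-1.   0.1]
 [ 0.1 -1.6]
 [ 1.  -0.6]
 [ 2.3 -3.5]
 [-1.1 -2.8]
 [-0.6 -0.4]
 [ 0.5 -1.6]
 [-0.4  2.1]
 [-0.6  7.5]
 [-1.5 -0. ]]
handle0 [ 0.474  -0.0026  0.2045]
grip+.4 [ 0.6198 -0.1519  0.1748]
grip0 [ 0.5595 -0.1501  0.187 ]
grip-.61 [ 0.4707 -0.1475  0.159 ]
beam [ 0.6137 -0.0066  0.295 ]
0.48 [ 0.4753 -0.0026  0.2072]
0.56 [ 0.4837 -0.0029  0.2236]
0.62 [ 0.4909 -0.0031  0.2354]
0.68 [ 0.4987 -0.0033  0.2467]
0.74 [ 0.5073 -0.0035  0.2576]
0 [ 0.4539 -0.002   0.1   ]
```

```bash
cat >> h.py <<'E'
def tool(a,jaw,yaw=-.029):
    z=np.array([np.sin(a),0,-np.cos(a)]); y=np.array([np.cos(a),0,np.sin(a)]) if jaw=="xz" else np.array([0,1.,0])
    return R.from_euler("z",yaw)*R.from_matrix(np.c_[np.cross(y,z),y,z])
def delta(o,Rt,p):
    q=np.array(o["tool_rot"]);R0=R.from_quat(q[[1,2,3,0]])
    return (Rt*R0.inv()).as_rotvec().round(3),((np.array(p)-o["tcp_pos"])*1000).round(1)
E
python3 - <<'E'
from h import *; from rig import r
Rt=tool(np.radians(40),"xz");z=Rt.as_matrix()[:,2]
h=np.array([.4745,-.0026,.2055])
for b in (.08,): print(delta(r.observe(),Rt,h+.019*z-b*z), z)
t=np.load("top0.npz")
for n,u,v,zz in(("bottle",338,392,.15),("jar",577,300,.085)):print(n,onz(t,u/1.5625,v/1.5625,zz))
E
```

```text
(array([-0.45 , -0.593,  1.185]), array([278.8, 499.2,  21.4])) [ 0.64251734 -0.01863823 -0.76604444]
bottle [0.39518263 0.18443172 0.15      ]
jar [ 0.59749022 -0.33814405  0.085     ]
```

```bash
python3 -m jog '[{"rx":-0.22,"ry":-0.3,"rz":0.59,"dx":140,"dy":250,"dz":70,"hand":0},{"rx":-0.22,"ry":-0.3,"rz":0.59,"dx":140,"dy":250,"dz":70,"hand":0},{"rx":-0.22,"ry":-0.3,"rz":0.59,"dx":140,"dy":250,"dz":70,"hand":0},{"rx":-0.22,"ry":-0.3,"rz":0.59,"dx":140,"dy":250,"dz":70,"hand":0},{"rx":-0.22,"ry":-0.3,"rz":0.59,"dx":140,"dy":250,"dz":70,"hand":0},{"rx":-0.45,"ry":-0.593,"rz":1.185,"dx":279,"dy":499,"dz":21,"hand":0},{"rx":-0.45,"ry":-0.593,"rz":1.185,"dx":279,"dy":499,"dz":21,"hand":0},{"rx":-0.45,"ry":-0.593,"rz":1.185,"dx":279,"dy":499,"dz":21,"hand":0},{"rx":-0.45,"ry":-0.593,"rz":1.185,"dx":279,"dy":499,"dz":21,"hand":0},{"rx":-0.45,"ry":-0.593,"rz":1.185,"dx":279,"dy":499,"dz":21,"hand":0},{"rx":-0.45,"ry":-0.593,"rz":1.185,"dx":279,"dy":499,"dz":21,"hand":0},{"rx":-0.45,"ry":-0.593,"rz":1.185,"dx":279,"dy":499,"dz":21,"hand":0},{"rx":-0.45,"ry":-0.593,"rz":1.185,"dx":279,"dy":499,"dz":21,"hand":0},{"rx":-0.45,"ry":-0.593,"rz":1.185,"dx":279,"dy":499,"dz":21,"hand":0},{"rx":-0.45,"ry":-0.593,"rz":1.185,"dx":279,"dy":499,"dz":21,"hand":0},{"rx":-0.45,"ry":-0.593,"rz":1.185,"dx":279,"dy":499,"dz":21,"hand":0}]' 20
python3 - <<'E'
from h import *; from rig import r
o=r.observe();print(o["joints"].round(3),o["width"])
Rt=tool(np.radians(40),"xz");z=Rt.as_matrix()[:,2]
h=np.array([.4745,-.0026,.2055])
print(delta(o,Rt,h+.019*z))
f=r.grab_frame("wrist");np.savez("w1.npz",**f,p=o["tcp_pos"],q=o["tool_rot"]);print(f["intrinsics"],f["T_tool_cam"])
T=np.array(f["T_tool_cam"]);q=o["tool_rot"];Rm=R.from_quat(q[[1,2,3,0]]).as_matrix()
def wp(P):
    c=T[:3,:3].T@(Rm.T@(P-o["tcp_pos"])-T[:3,3]);x,y,zz=c[0],-c[1],-c[2];th=np.arctan2(np.hypot(x,y),zz);k=f["intrinsics"][0][0];n=np.hypot(x,y)
    return f["intrinsics"][0][2]+k*th*x/n,f["intrinsics"][1][2]+k*th*y/n
im=f["image"][:,:,::-1].copy()
for dy in(-.041,0,.041):
    u,v=wp(h+np.array([0,dy,0]));print(u,v);cv2.circle(im,(int(u),int(v)),2,(0,255,0),-1)
u,v=wp(np.array([.6184,-.1519,.175]));print(u,v);cv2.circle(im,(int(u),int(v)),2,(255,255,0),-1)
cv2.imwrite("pics/w1.png",cv2.resize(im,(800,600)))
E
```

```text
time: 1.7
tcp_pos: [0.4353, -0.0028, 0.2522]
tool_rot: [0.246, 0.674, 0.654, 0.238]
contact_force: [0.3, 0.0, 0.9]
width: 0.0431
[-0.311 -0.429 -1.029  0.291  0.179  1.354] 0.04312791528548612
(array([0.   , 0.001, 0.002]), array([ 51.4,  -0.1, -61.3]))
[[297.31863964   0.         249.51336519]
 [  0.         297.31863964 194.45968667]
 [  0.           0.           1.        ]] [[ 1.87336981e-04  9.66046330e-01  2.58368833e-01  6.47914984e-02]
 [ 9.99999186e-01 -5.06992868e-04  1.17058148e-03  1.79144528e-03]
 [ 1.26182710e-03  2.58368403e-01 -9.66045639e-01 -1.42703677e-01]
 [ 0.00000000e+00  0.00000000e+00  0.00000000e+00  1.00000000e+00]]
248.6747308976712 257.0044085717394
247.3044581136338 206.392823525743
245.8197990933206 149.39214135414517
320.9584200251699 285.4586882098038
```

View pics/w1.png

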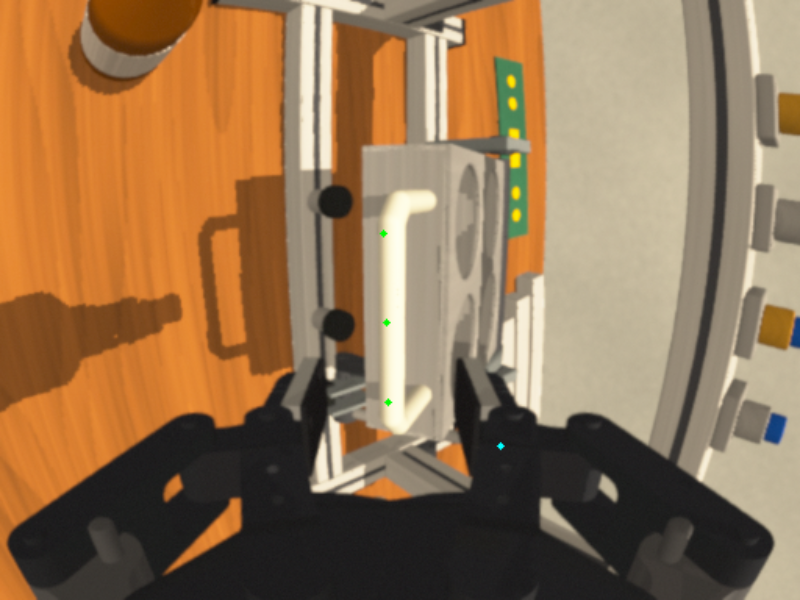

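The wrist view shows the bar at u≈396 (predicted 386, so about 4 mm further along the jaw axis, which gives q≈0.485), well between the fingers. I'll correct for that, then advance and close.

```bash
python3 -m jog '[{"dx":18,"dy":0,"dz":-20,"hand":0},{"dx":36,"dy":1,"dz":-40,"hand":0},{"dx":48,"dy":1,"dz":-53,"hand":0},{"dx":54,"dy":1,"dz":-59,"hand":0},{"dx":54,"dy":1,"dz":-59,"hand":0},{"dx":54,"dy":1,"dz":-59,"hand":-1},{"dx":54,"dy":1,"dz":-59,"hand":-1},{"dx":54,"dy":1,"dz":-59,"hand":-1},{"dx":54,"dy":1,"dz":-59,"hand":-1},{"dx":54,"dy":1,"dz":-59,"hand":-1},{"dx":54,"dy":1,"dz":-59,"hand":-1},{"dx":54,"dy":1,"dz":-59,"hand":-1}]' 30
python3 - <<'E'
from fit import *
for q in np.arange(0,.71,.05).tolist()+[.485,.66]:
    a=np.array([W(o.x,pts(x,0)[2][2]) for x in (.485,q)]);print(round(q,3),((a[1]-a[0])*1000).round(1))
E
```

```text
0.0 [ -21.8    0.6 -108.3]
0.05 [-22.    0.6 -96.8]
0.1 [-21.7   0.6 -85.3]
0.15 [-20.7   0.6 -73.8]
0.2 [-19.2   0.6 -62.4]
0.25 [-17.2   0.5 -51.1]
0.3 [-14.5   0.4 -39.9]
0.35 [-11.3   0.3 -28.9]
0.4 [ -7.6   0.2 -18. ]
0.45 [-3.3  0.1 -7.3]
0.5 [ 1.5 -0.   3.1]
0.55 [ 6.8 -0.2 13.3]
0.6 [12.6 -0.4 23.2]
0.65 [19.  -0.5 32.8]
0.7 [25.7 -0.7 42.1]
0.485 [0. 0. 0.]
0.66 [20.3 -0.6 34.7]invalid input
```

```bash
python3 -c "
from rig import r;o=r.observe();print(o['time'],o['tcp_pos'],o['width'],o['contact_force'])"; python3 -m jog '[{"dx":18,"dz":-20,"hand":0},{"dx":36,"dy":1,"dz":-40,"hand":0},{"dx":48,"dy":1,"dz":-53,"hand":0},{"dx":54,"dy":1,"dz":-59,"hand":0},{"dx":54,"dy":1,"dz":-59,"hand":0}]'
```

```text
1.75 [ 0.43536512 -0.00324363  0.25233135] 0.042800639641813125 [-0.38760176 -0.08452552  0.04111518]invalid input
```

```bash
python3 -m jog '[{"rx":0,"ry":0,"rz":0,"dx":18,"dy":0,"dz":-20,"hand":0},{"rx":0,"ry":0,"rz":0,"dx":36,"dy":1,"dz":-40,"hand":0},{"rx":0,"ry":0,"rz":0,"dx":48,"dy":1,"dz":-53,"hand":0},{"rx":0,"ry":0,"rz":0,"dx":54,"dy":1,"dz":-59,"hand":0},{"rx":0,"ry":0,"rz":0,"dx":54,"dy":1,"dz":-59,"hand":0}]' 30
```

```text
time: 2.25
tcp_pos: [0.4894, -0.0026, 0.1923]
tool_rot: [0.245, 0.675, 0.654, 0.238]
contact_force: [-0.1, -0.9, 0.0]
width: 0.0427
```

All seven keys are required in each row. Next: close the gripper.

```bash
python3 -m jog '[{"rx":0,"ry":0,"rz":0,"dx":0,"dy":0,"dz":0,"hand":-1},{"rx":0,"ry":0,"rz":0,"dx":0,"dy":0,"dz":0,"hand":-1},{"rx":0,"ry":0,"rz":0,"dx":0,"dy":0,"dz":0,"hand":-1},{"rx":0,"ry":0,"rz":0,"dx":0,"dy":0,"dz":0,"hand":-1},{"rx":0,"ry":0,"rz":0,"dx":0,"dy":0,"dz":0,"hand":-1},{"rx":0,"ry":0,"rz":0,"dx":0,"dy":0,"dz":0,"hand":-1},{"rx":0,"ry":0,"rz":0,"dx":0,"dy":0,"dz":0,"hand":-1},{"rx":0,"ry":0,"rz":0,"dx":0,"dy":0,"dz":0,"hand":-1}]' 30
```

```text
time: 3.05
tcp_pos: [0.4876, -0.0017, 0.1922]
tool_rot: [0.245, 0.675, 0.654, 0.237]
contact_force: [-6.9, -3.1, -1.0]
width: 0.0108
```

```bash
python3 -m jog '[{"rx":0,"ry":0,"rz":0,"dx":1.5,"dy":0,"dz":3,"hand":-1},{"rx":0,"ry":0,"rz":0,"dx":4,"dy":0,"dz":8,"hand":-1},{"rx":0,"ry":0,"rz":0,"dx":7,"dy":0,"dz":13,"hand":-1},{"rx":0,"ry":0,"rz":0,"dx":10,"dy":0,"dz":18,"hand":-1},{"rx":0,"ry":0,"rz":0,"dx":12.6,"dy":0,"dz":23,"hand":-1},{"rx":0,"ry":0,"rz":0,"dx":16,"dy":0,"dz":28,"hand":-1},{"rx":0,"ry":0,"rz":0,"dx":19,"dy":0,"dz":33,"hand":-1},{"rx":0,"ry":0,"rz":0,"dx":22,"dy":0,"dz":37,"hand":-1},{"rx":0,"ry":0,"rz":0,"dx":22,"dy":0,"dz":37,"hand":-1},{"rx":0,"ry":0,"rz":0,"dx":22,"dy":0,"dz":37,"hand":-1}]' 30
```

```text
time: 4.05
tcp_pos: [0.5048, -0.0021, 0.224]
tool_rot: [0.242, 0.677, 0.655, 0.233]
contact_force: [-24.1, -10.8, -7.8]
width: 0.0113
```

```bash
python3 -m jog '[{"rx":0,"ry":0,"rz":0,"dx":-2,"dy":-1,"dz":0,"hand":-1},{"rx":0,"ry":0,"rz":0,"dx":-4,"dy":-2,"dz":1,"hand":-1},{"rx":0,"ry":0,"rz":0,"dx":-4,"dy":-2,"dz":2,"hand":-1},{"rx":0,"ry":0,"rz":0,"dx":-4,"dy":-2,"dz":3,"hand":-1},{"rx":0,"ry":0,"rz":0,"dx":-4,"dy":-2,"dz":3,"hand":-1}]' 30
```

```text
time: 4.55
tcp_pos: [0.5069, -0.0027, 0.2323]
tool_rot: [0.245, 0.674, 0.655, 0.238]
contact_force: [19.6, 1.6, -24.2]
width: 0.0107
```

```bash
python3 -m jog '[{"rx":0,"ry":0,"rz":0,"dx":1,"dy":0,"dz":-1,"hand":-1},{"rx":0,"ry":0,"rz":0,"dx":2.2,"dy":0,"dz":-1.7,"hand":-1},{"rx":0,"ry":0,"rz":0,"dx":2.2,"dy":0,"dz":-1.7,"hand":-1}]' 30
python3 - <<'E'
from h import *;from rig import r
f=r.grab_frame("scene");np.savez("s2.npz",**f)
g=r.grab_frame("top");np.savez("t2.npz",**g)
a=cv2.resize(f["image"][165:305,120:340,::-1],(800,500));cv2.imwrite("pics/s2.png",a)
E
```

```text
time: 4.85
tcp_pos: [0.5078, -0.0027, 0.2313]
tool_rot: [0.245, 0.674, 0.655, 0.238]
contact_force: [-30.0, 0.7, 19.3]
width: 0.0103
```

```bash
python3 -m jog '[{"rx":0,"ry":0,"rz":0,"dx":-1.2,"dy":0,"dz":0.8,"hand":-1},{"rx":0,"ry":0,"rz":0,"dx":-1.2,"dy":0,"dz":0.8,"hand":-1},{"rx":0,"ry":0,"rz":0,"dx":-1.2,"dy":0,"dz":0.8,"hand":-1}]' 20
```

```text
time: 5.25
tcp_pos: [0.5076, -0.0027, 0.2317]
tool_rot: [0.245, 0.674, 0.655, 0.238]
contact_force: [0.5, 2.6, -8.0]
width: 0.0107
```

```bash
python3 -m jog '[{"rx":0,"ry":0,"rz":0,"dx":0,"dy":0,"dz":0,"hand":-0.6},{"rx":0,"ry":0,"rz":0,"dx":0,"dy":0,"dz":0,"hand":-0.2},{"rx":0,"ry":0,"rz":0,"dx":0,"dy":0,"dz":0,"hand":0},{"rx":0,"ry":0,"rz":0,"dx":0,"dy":0,"dz":0,"hand":0},{"rx":0,"ry":0,"rz":0,"dx":0,"dy":0,"dz":0,"hand":0}]' 20
python3 - <<'E'
from rig import r;import cv2
f=r.grab_frame("wrist");cv2.imwrite("pics/w2.png",f["image"][:,:,::-1])
E
```

```text
time: 5.75
tcp_pos: [0.5088, -0.0032, 0.2328]
tool_rot: [0.246, 0.674, 0.654, 0.239]
contact_force: [-0.3, -0.3, 0.1]
width: 0.0426
```

View pics/w2.png

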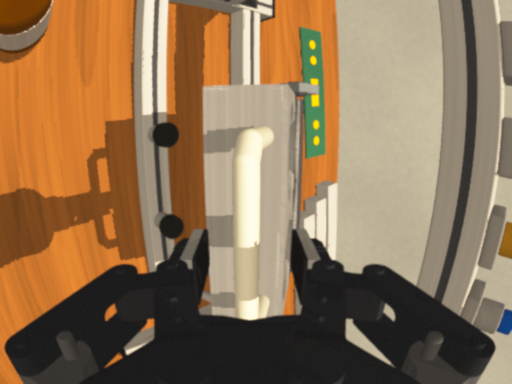

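Run:
```python
from h import *; from rig import r
Rt=tool(np.radians(42),"y");z=Rt.as_matrix()[:,2]
g=np.array([.618,-.1519,.1755]);print(delta(r.observe(),Rt,g+.019*z-.1*z),z)
```

```text
(array([-1.032,  0.004,  1.185]), array([  55.1, -147.1,    3.1])) [ 0.66884926 -0.01940207 -0.74314483]
```

```bash
python3 -m jog '[{"rx":0,"ry":0,"rz":0,"dx":-25,"dy":0,"dz":30,"hand":0},{"rx":0,"ry":0,"rz":0,"dx":-50,"dy":0,"dz":60,"hand":0},{"rx":0,"ry":0,"rz":0,"dx":-75,"dy":0,"dz":80,"hand":0},{"rx":-0.2,"ry":0,"rz":0.23,"dx":-70,"dy":-40,"dz":80,"hand":0},{"rx":-0.5,"ry":0,"rz":0.58,"dx":-60,"dy":-80,"dz":80,"hand":0},{"rx":-0.5,"ry":0,"rz":0.58,"dx":-60,"dy":-120,"dz":80,"hand":0},{"rx":-1.032,"ry":0.004,"rz":1.185,"dx":-40,"dy":-147,"dz":80,"hand":0},{"rx":-1.032,"ry":0.004,"rz":1.185,"dx":-20,"dy":-147,"dz":70,"hand":0},{"rx":-1.032,"ry":0.004,"rz":1.185,"dx":-10,"dy":-147,"dz":60,"hand":0},{"rx":-1.032,"ry":0.004,"rz":1.185,"dx":-5,"dy":-147,"dz":60,"hand":0},{"rx":-1.032,"ry":0.004,"rz":1.185,"dx":0,"dy":-147,"dz":60,"hand":0},{"rx":-1.032,"ry":0.004,"rz":1.185,"dx":0,"dy":-147,"dz":60,"hand":0},{"rx":-1.032,"ry":0.004,"rz":1.185,"dx":0,"dy":-147,"dz":60,"hand":0},{"rx":-1.032,"ry":0.004,"rz":1.185,"dx":20,"dy":-147,"dz":40,"hand":0},{"rx":-1.032,"ry":0.004,"rz":1.185,"dx":40,"dy":-147,"dz":20,"hand":0},{"rx":-1.032,"ry":0.004,"rz":1.185,"dx":40,"dy":-147,"dz":20,"hand":0}]' 20
python3 - <<'E'
from h import *; from rig import r
o=r.observe();print(o["joints"].round(3),o["contact_force"].round(1))
Rt=tool(np.radians(42),"y");z=Rt.as_matrix()[:,2];g=np.array([.618,-.1519,.1755])
print(delta(o,Rt,g+.019*z))
f=r.grab_frame("wrist");np.savez("w3.npz",**f,p=o["tcp_pos"],q=o["tool_rot"])
T=np.array(f["T_tool_cam"]);q=o["tool_rot"];Rm=R.from_quat(q[[1,2,3,0]]).as_matrix()
def wp(P):
    c=T[:3,:3].T@(Rm.T@(P-o["tcp_pos"])-T[:3,3]);x,y,zz=c[0],-c[1],-c[2];th=np.arctan2(np.hypot(x,y),zz);k=f["intrinsics"][0][0];n=np.hypot(x,y)
    return f["intrinsics"][0][2]+k*th*x/n,f["intrinsics"][1][2]+k*th*y/n
im=cv2.resize(f["image"][:,:,::-1],(800,600))
pv=np.array([.5595,-.1501,.032])
for s in(.82,1,1.18):
    u,v=np.array(wp(pv+s*(g-pv)))*1.5625;print(u,v);cv2.circle(im,(int(u),int(v)),3,(0,255,0),-1)
cv2.imwrite("pics/w3.png",im)
E
```

```text
time: 7.4
tcp_pos: [0.5488, -0.1495, 0.2498]
tool_rot: [0.357, 0.013, 0.934, -0.005]
contact_force: [-1.3, 0.3, -0.2]
width: 0.0431
[-0.61  -0.077 -0.829  0.177  0.376 -0.455] [-1.3  0.3 -0.2]
(array([-0.001, -0.003, -0.001]), array([ 81.9,  -2.8, -88.4]))
389.62939299632853 255.5877984304212
389.5881642767581 304.7018279105248
389.5473668356106 355.9108125808619
```

View pics/w3.png

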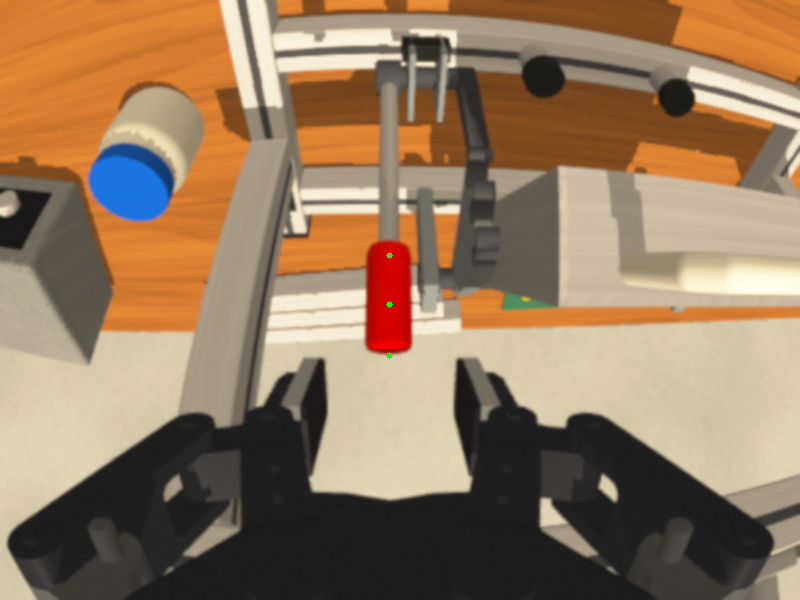

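The grip lies at (388,296), 8 px from the prediction and centred between the fingers. I'll advance and close.

```bash
python3 -m jog '[{"rx":0,"ry":0,"rz":0,"dx":25,"dy":-1,"dz":-27,"hand":0},{"rx":0,"ry":0,"rz":0,"dx":50,"dy":-2,"dz":-54,"hand":0},{"rx":0,"ry":0,"rz":0,"dx":70,"dy":-3,"dz":-75,"hand":0},{"rx":0,"ry":0,"rz":0,"dx":81,"dy":-3,"dz":-87,"hand":0},{"rx":0,"ry":0,"rz":0,"dx":81,"dy":-3,"dz":-87,"hand":0}]' 20
python3 - <<'E'
from fit import *
g=lambda w:W(o.x,[-.01+.155*np.sin(w),-.145,.032+.155*np.cos(w)])
for w in np.arange(.4,-.62,-.1): print(round(w,2),((g(w)-g(.39))*1000).round(1))
E
```

```text
time: 7.95
tcp_pos: [0.6296, -0.1529, 0.1642]
tool_rot: [0.358, 0.014, 0.934, -0.005]
contact_force: [1.1, -0.5, 1.2]
width: 0.0424
0.4 [ 1.4 -0.  -0.6]
0.3 [-13.1   0.4   4.7]
0.2 [-28.1   0.8   8.5]
0.1 [-43.4   1.3  10.9]
0.0 [-58.9   1.7  11.6]
-0.1 [-74.4   2.2  10.9]
-0.2 [-89.7   2.6   8.5]
-0.3 [-104.7    3.     4.7]
-0.4 [-119.2    3.4   -0.6]
-0.5 [-133.2    3.9   -7.3]
-0.6 [-146.4    4.2  -15.4]
```

```bash
python3 -m jog '[{"rx":0,"ry":0,"rz":0,"dx":0,"dy":0,"dz":0,"hand":-0.3},{"rx":0,"ry":0,"rz":0,"dx":0,"dy":0,"dz":0,"hand":-0.5},{"rx":0,"ry":0,"rz":0,"dx":0,"dy":0,"dz":0,"hand":-0.7},{"rx":0,"ry":0,"rz":0,"dx":0,"dy":0,"dz":0,"hand":-0.7},{"rx":0,"ry":0,"rz":0,"dx":0,"dy":0,"dz":0,"hand":-0.7}]' 20
```

```text
time: 8.45
tcp_pos: [0.6298, -0.1529, 0.1664]
tool_rot: [0.359, 0.013, 0.933, -0.005]
contact_force: [-2.2, 5.1, 4.8]
width: 0.0208
```

Gripped. Swing it to the released side along the arc.

```bash
python3 -m jog '[{"rx":0,"ry":0,"rz":0,"dx":-6,"dy":0,"dz":2,"hand":-0.7},{"rx":0,"ry":0,"rz":0,"dx":-13,"dy":0,"dz":5,"hand":-0.7},{"rx":0,"ry":0,"rz":0,"dx":-21,"dy":1,"dz":7,"hand":-0.7},{"rx":0,"ry":0,"rz":0,"dx":-28,"dy":1,"dz":8.5,"hand":-0.7},{"rx":0,"ry":0,"rz":0,"dx":-36,"dy":1,"dz":10,"hand":-0.7},{"rx":0,"ry":0,"rz":0,"dx":-43,"dy":1.3,"dz":11,"hand":-0.7},{"rx":0,"ry":0,"rz":0,"dx":-51,"dy":1.5,"dz":11.5,"hand":-0.7},{"rx":0,"ry":0,"rz":0,"dx":-59,"dy":1.7,"dz":11.6,"hand":-0.7}]' 20
```

```text
time: 9.25
tcp_pos: [0.5697, -0.151, 0.1767]
tool_rot: [0.358, 0.013, 0.934, -0.005]
contact_force: [2.4, 2.8, -18.8]
width: 0.0196
```

```bash
python3 -m jog '[{"rx":0,"ry":0,"rz":0,"dx":-8,"dy":0,"dz":-2,"hand":-0.7},{"rx":0,"ry":0,"rz":0,"dx":-15,"dy":0.5,"dz":-3,"hand":-0.7},{"rx":0,"ry":0,"rz":0,"dx":-23,"dy":0.7,"dz":-4,"hand":-0.7},{"rx":0,"ry":0,"rz":0,"dx":-31,"dy":1,"dz":-5,"hand":-0.7},{"rx":0,"ry":0,"rz":0,"dx":-38,"dy":1.2,"dz":-7,"hand":-0.7},{"rx":0,"ry":0,"rz":0,"dx":-46,"dy":1.3,"dz":-9,"hand":-0.7},{"rx":0,"ry":0,"rz":0,"dx":-53,"dy":1.5,"dz":-11,"hand":-0.7},{"rx":0,"ry":0,"rz":0,"dx":-60,"dy":1.7,"dz":-14,"hand":-0.7},{"rx":0,"ry":0,"rz":0,"dx":-67,"dy":2,"dz":-17,"hand":-0.7},{"rx":0,"ry":0,"rz":0,"dx":-74,"dy":2.2,"dz":-21,"hand":-0.7},{"rx":0,"ry":0,"rz":0,"dx":-80,"dy":2.4,"dz":-24.5,"hand":-0.7},{"rx":0,"ry":0,"rz":0,"dx":-80,"dy":2.4,"dz":-24.5,"hand":-0.7}]' 20
```

```text
time: 10.45
tcp_pos: [0.4979, -0.1496, 0.1599]
tool_rot: [0.368, 0.009, 0.93, -0.005]
contact_force: [36.2, 16.9, 11.1]
width: 0.013
```

```bash
python3 -m jog '[{"rx":0,"ry":0,"rz":0,"dx":4,"dy":0,"dz":0,"hand":-0.7},{"rx":0,"ry":0,"rz":0,"dx":7,"dy":0,"dz":0,"hand":-0.5},{"rx":0,"ry":0,"rz":0,"dx":7,"dy":0,"dz":0,"hand":-0.3},{"rx":0,"ry":0,"rz":0,"dx":7,"dy":0,"dz":0,"hand":0},{"rx":0,"ry":0,"rz":0,"dx":7,"dy":0,"dz":0,"hand":0},{"rx":0,"ry":0,"rz":0,"dx":7,"dy":0,"dz":0,"hand":0}]' 20
python3 - <<'E'
from rig import r;import cv2
f=r.grab_frame("wrist");cv2.imwrite("pics/w4.png",f["image"][:,:,::-1])
E
```

```text
time: 11.05
tcp_pos: [0.4972, -0.149, 0.1522]
tool_rot: [0.358, 0.014, 0.934, -0.005]
contact_force: [0.4, -0.4, -1.4]
width: 0.0428
```

View pics/w4.png

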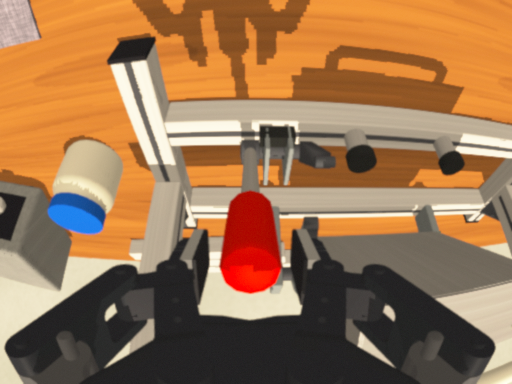

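The red lever now leans towards the robot, with its grip end at (250,270) between the open fingers. Back off and return to the handle.

Run:
```python
from h import *; from rig import r
Rt=tool(np.radians(40),"xz");z=Rt.as_matrix()[:,2]
p=np.array([.508,-.0025,.232]);print(delta(r.observe(),Rt,p-.1*z),delta(r.observe(),Rt,p))
```

```text
(array([ 1.031, -0.003, -1.185]), array([-53.5, 148.4, 156.4])) (array([ 1.031, -0.003, -1.185]), array([ 10.8, 146.5,  79.8]))
```

```bash
python3 -m jog '[{"rx":0,"ry":0,"rz":0,"dx":-30,"dy":0,"dz":34,"hand":0},{"rx":0,"ry":0,"rz":0,"dx":-60,"dy":0,"dz":68,"hand":0},{"rx":0,"ry":0,"rz":0,"dx":-85,"dy":0,"dz":100,"hand":0},{"rx":0,"ry":0,"rz":0,"dx":-90,"dy":0,"dz":130,"hand":0},{"rx":0.5,"ry":0,"rz":-0.58,"dx":-85,"dy":40,"dz":150,"hand":0},{"rx":0.5,"ry":0,"rz":-0.58,"dx":-85,"dy":75,"dz":156,"hand":0},{"rx":0.5,"ry":0,"rz":-0.58,"dx":-75,"dy":100,"dz":156,"hand":0},{"rx":0.5,"ry":0,"rz":-0.58,"dx":-75,"dy":120,"dz":156,"hand":0},{"rx":1.031,"ry":-0.003,"rz":-1.185,"dx":-65,"dy":148,"dz":156,"hand":0},{"rx":1.031,"ry":-0.003,"rz":-1.185,"dx":-53,"dy":148,"dz":156,"hand":0},{"rx":1.031,"ry":-0.003,"rz":-1.185,"dx":-53,"dy":148,"dz":156,"hand":0},{"rx":1.031,"ry":-0.003,"rz":-1.185,"dx":-53,"dy":148,"dz":156,"hand":0},{"rx":1.031,"ry":-0.003,"rz":-1.185,"dx":-53,"dy":148,"dz":156,"hand":0},{"rx":1.031,"ry":-0.003,"rz":-1.185,"dx":-53,"dy":148,"dz":156,"hand":0},{"rx":1.031,"ry":-0.003,"rz":-1.185,"dx":-53,"dy":148,"dz":156,"hand":0}]' 20
python3 - <<'E'
from h import *; from rig import r
o=r.observe()
Rt=tool(np.radians(40),"xz");z=Rt.as_matrix()[:,2];p=np.array([.508,-.0025,.232])
print(delta(o,Rt,p))
f=r.grab_frame("wrist");T=np.array(f["T_tool_cam"]);q=o["tool_rot"];Rm=R.from_quat(q[[1,2,3,0]]).as_matrix()
c=T[:3,:3].T@(Rm.T@(p-.019*z-o["tcp_pos"])-T[:3,3]);x,y,zz=c[0],-c[1],-c[2];n=np.hypot(x,y);K=f["intrinsics"];k=K[0][0]*np.arctan2(n,zz)/n
u,v=K[0][2]+k*x,K[1][2]+k*y;print(u,v)
im=f["image"][:,:,::-1].copy();cv2.circle(im,(int(u),int(v)),2,(0,255,0),-1);cv2.imwrite("pics/w5.png",im)
E
```

```text
time: 12.6
tcp_pos: [0.4443, -0.0009, 0.3082]
tool_rot: [0.258, 0.64, 0.688, 0.225]
contact_force: [0.9, 0.0, 0.2]
width: 0.0428
(array([ 0.066, -0.001, -0.076]), array([ 63.7,  -1.6, -76.2]))
247.3384415298762 200.06552003486863
```

View pics/w5.png

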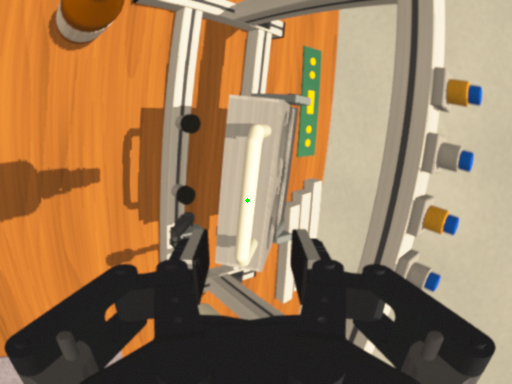

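Marker and bar agree at (248,198), so the tray has held its angle. I'll advance with a loose cage of about 19 mm around the bar, then lower along the arc.

```bash
python3 -m jog '[{"rx":0.066,"ry":0,"rz":-0.076,"dx":0,"dy":-2,"dz":0,"hand":0},{"rx":0.066,"ry":0,"rz":-0.076,"dx":25,"dy":-2,"dz":-29,"hand":0},{"rx":0.066,"ry":0,"rz":-0.076,"dx":50,"dy":-2,"dz":-59,"hand":0},{"rx":0.066,"ry":0,"rz":-0.076,"dx":64,"dy":-2,"dz":-75,"hand":0},{"rx":0.066,"ry":0,"rz":-0.076,"dx":64,"dy":-2,"dz":-75,"hand":-0.3},{"rx":0.066,"ry":0,"rz":-0.076,"dx":64,"dy":-2,"dz":-75,"hand":-0.55},{"rx":0.066,"ry":0,"rz":-0.076,"dx":64,"dy":-2,"dz":-75,"hand":-0.55},{"rx":0.066,"ry":0,"rz":-0.076,"dx":64,"dy":-2,"dz":-75,"hand":-0.55}]' 20
```

```text
time: 13.45
tcp_pos: [0.5084, -0.0031, 0.2346]
tool_rot: [0.247, 0.672, 0.657, 0.237]
contact_force: [-0.7, -0.1, -0.8]
width: 0.019
```

```bash
python3 -m jog '[{"rx":0,"ry":0,"rz":0,"dx":-4,"dy":0,"dz":-6,"hand":-0.55},{"rx":0,"ry":0,"rz":0,"dx":-7,"dy":0,"dz":-10,"hand":-0.55},{"rx":0,"ry":0,"rz":0,"dx":-10.4,"dy":0,"dz":-15.3,"hand":-0.55},{"rx":0,"ry":0,"rz":0,"dx":-13.5,"dy":0,"dz":-20,"hand":-0.55},{"rx":0,"ry":0,"rz":0,"dx":-16.2,"dy":0,"dz":-25.2,"hand":-0.55},{"rx":0,"ry":0,"rz":0,"dx":-19,"dy":0,"dz":-30,"hand":-0.55},{"rx":0,"ry":0,"rz":0,"dx":-21.5,"dy":0,"dz":-35.4,"hand":-0.55},{"rx":0,"ry":0,"rz":0,"dx":-24,"dy":0,"dz":-40.5,"hand":-0.55},{"rx":0,"ry":0,"rz":0,"dx":-26.3,"dy":0,"dz":-46,"hand":-0.55}]' 20
```

```text
time: 14.35
tcp_pos: [0.482, -0.003, 0.187]
tool_rot: [0.246, 0.672, 0.657, 0.237]
contact_force: [1.5, 1.0, 3.2]
width: 0.019
```

```bash
python3 -m jog '[{"rx":0,"ry":0,"rz":0,"dx":-2,"dy":0,"dz":-5,"hand":-0.55},{"rx":0,"ry":0,"rz":0,"dx":-4.3,"dy":0,"dz":-10.7,"hand":-0.55},{"rx":0,"ry":0,"rz":0,"dx":-6,"dy":0,"dz":-16,"hand":-0.55},{"rx":0,"ry":0,"rz":0,"dx":-8,"dy":0,"dz":-21.6,"hand":-0.55},{"rx":0,"ry":0,"rz":0,"dx":-9.6,"dy":0,"dz":-27,"hand":-0.55},{"rx":0,"ry":0,"rz":0,"dx":-11.2,"dy":0,"dz":-32.6,"hand":-0.55},{"rx":0,"ry":0,"rz":0,"dx":-12.6,"dy":0,"dz":-38,"hand":-0.55},{"rx":0,"ry":0,"rz":0,"dx":-14,"dy":0,"dz":-44,"hand":-0.55},{"rx":0,"ry":0,"rz":0,"dx":-15,"dy":0,"dz":-49.5,"hand":-0.55},{"rx":0,"ry":0,"rz":0,"dx":-16,"dy":0,"dz":-55,"hand":-0.55},{"rx":0,"ry":0,"rz":0,"dx":-17,"dy":0,"dz":-61,"hand":-0.55},{"rx":0,"ry":0,"rz":0,"dx":-17.4,"dy":0,"dz":-66.5,"hand":-0.55},{"rx":0,"ry":0,"rz":0,"dx":-18,"dy":0,"dz":-72,"hand":-0.55},{"rx":0,"ry":0,"rz":0,"dx":-18.4,"dy":0,"dz":-78,"hand":-0.55}]' 20
```

```text
time: 15.75
tcp_pos: [0.4638, -0.0031, 0.1091]
tool_rot: [0.246, 0.672, 0.657, 0.237]
contact_force: [1.3, -0.2, 1.9]
width: 0.019
```

```bash
python3 -m jog '[{"rx":0,"ry":0,"rz":0,"dx":0,"dy":0,"dz":-3,"hand":-0.55},{"rx":0,"ry":0,"rz":0,"dx":0,"dy":0,"dz":-6,"hand":-0.55},{"rx":0,"ry":0,"rz":0,"dx":0,"dy":0,"dz":-9,"hand":-0.55},{"rx":0,"ry":0,"rz":0,"dx":0,"dy":0,"dz":-12,"hand":-0.55},{"rx":0,"ry":0,"rz":0,"dx":0,"dy":0,"dz":-15,"hand":-0.55},{"rx":0,"ry":0,"rz":0,"dx":0,"dy":0,"dz":-18,"hand":-0.55},{"rx":0,"ry":0,"rz":0,"dx":0,"dy":0,"dz":-20,"hand":-0.55},{"rx":0,"ry":0,"rz":0,"dx":0,"dy":0,"dz":-22,"hand":-0.55}]' 20
```

```text
time: 16.55
tcp_pos: [0.4686, -0.0033, 0.0909]
tool_rot: [0.243, 0.673, 0.658, 0.235]
contact_force: [1.2, -0.2, 1.5]
width: 0.0193
```

```bash
python3 -m jog '[{"rx":0,"ry":0,"rz":0,"dx":0,"dy":0,"dz":0,"hand":-0.55},{"rx":0,"ry":0,"rz":0,"dx":0,"dy":0,"dz":0,"hand":-0.55}]' 20;  python3 -m jog '[{"rx":0,"ry":0,"rz":0,"dx":0,"dy":0,"dz":-1,"hand":-0.55},{"rx":0,"ry":0,"rz":0,"dx":0,"dy":0,"dz":-2,"hand":-0.55}]' 20
```

```text
time: 16.75
tcp_pos: [0.4685, -0.0033, 0.091]
tool_rot: [0.243, 0.673, 0.658, 0.235]
contact_force: [2.7, -0.4, 0.6]
width: 0.0187
time: 16.95
tcp_pos: [0.4692, -0.0033, 0.0896]
tool_rot: [0.243, 0.673, 0.658, 0.235]
contact_force: [1.0, -0.7, 3.3]
width: 0.0192
```

Run:
```python
from h import *; from rig import r
o=r.observe();print(o["joints"].round(3),o["tau"].round(1),R.from_quat(o["tool_rot"][[1,2,3,0]]).as_matrix().round(3))
```

```text
[-0.271  0.116 -1.299 -0.52   0.153  1.376] [ -0.  -24.6  15.8  -5.7   0.4  -0. ] [[ 0.024  0.771  0.636]
 [ 1.    -0.016 -0.018]
 [-0.004  0.636 -0.771]]
```

Joint 3 is at its range limit (-1.3), so the 40° tilt can't go lower. I'll withdraw along the fingers, steepen the tool, and press the last millimetres down from above with shut fingers.

```bash
python3 -m jog '[{"rx":0,"ry":0,"rz":0,"dx":-6,"dy":0,"dz":7,"hand":-0.55},{"rx":0,"ry":0,"rz":0,"dx":-12,"dy":0,"dz":15,"hand":-0.55},{"rx":0,"ry":0,"rz":0,"dx":-19,"dy":0,"dz":24,"hand":-0.55},{"rx":0,"ry":0.1,"rz":0,"dx":-24,"dy":0,"dz":36,"hand":-0.55},{"rx":0,"ry":0.2,"rz":0,"dx":-27,"dy":0,"dz":55,"hand":-0.8},{"rx":0,"ry":0.35,"rz":0,"dx":-27,"dy":0,"dz":70,"hand":-1},{"rx":0,"ry":0.45,"rz":0,"dx":-27,"dy":0,"dz":80,"hand":-1},{"rx":0,"ry":0.45,"rz":0,"dx":-22,"dy":0,"dz":80,"hand":-1},{"rx":0,"ry":0.45,"rz":0,"dx":-20,"dy":0,"dz":80,"hand":-1},{"rx":0,"ry":0.45,"rz":0,"dx":-20,"dy":0,"dz":80,"hand":-1}]' 20
python3 - <<'E'
from h import *; from rig import r
o=r.observe();print(o["joints"].round(3),o["width"])
p=np.array([.4545,-.002,.106])
T=np.load("w3.npz")["T_tool_cam"]
f=r.grab_frame("wrist");K=f["intrinsics"];Rm=R.from_quat(o["tool_rot"][[1,2,3,0]]).as_matrix();print(Rm[:,2])
im=f["image"][:,:,::-1].copy()
for z in(.1,.107):
    c=T[:3,:3].T@(Rm.T@(np.array([.4539,-.002,z])-o["tcp_pos"])-T[:3,3]);x,y,zz=c[0],-c[1],-c[2];n=np.hypot(x,y);k=K[0][0]*np.arctan2(n,zz)/n
    u,v=K[0][2]+k*x,K[1][2]+k*y;print(u,v);cv2.circle(im,(int(u),int(v)),1,(0,255,0),-1)
cv2.imwrite("pics/w6.png",im)
f=r.grab_frame("scene");np.savez("s3.npz",**f)
E
```

```text
time: 17.95
tcp_pos: [0.4484, -0.003, 0.1682]
tool_rot: [0.09, 0.708, 0.696, 0.079]
contact_force: [-0.3, -0.0, -0.1]
width: 0.0003
[-0.19   0.013 -0.705  0.615  0.027  1.402] 0.00034150898827671136
[ 0.23630169 -0.0175881  -0.97152054]
235.37575017031648 201.59538342493838
237.24946883536404 204.38342286311354
```

View pics/w6.png

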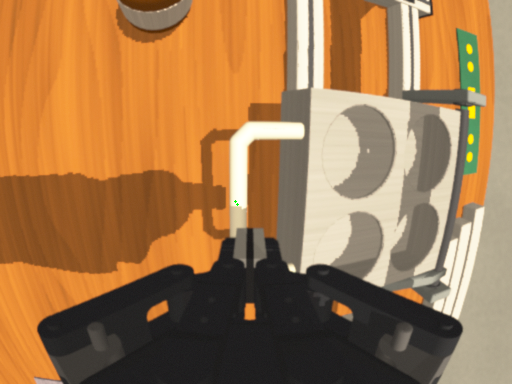

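The tray is nearly flat; the bar at u≈238 matches the flat prediction. I'll press it down gently to check seating.

```bash
python3 -m jog '[{"rx":0,"ry":0,"rz":0,"dx":6,"dy":0,"dz":-25,"hand":-1},{"rx":0,"ry":0,"rz":0,"dx":6,"dy":0,"dz":-45,"hand":-1},{"rx":0,"ry":0,"rz":0,"dx":6,"dy":0,"dz":-52,"hand":-1},{"rx":0,"ry":0,"rz":0,"dx":6,"dy":0,"dz":-55,"hand":-1}]' 20;  python3 -m jog '[{"rx":0,"ry":0,"rz":0,"dx":0,"dy":0,"dz":-1.5,"hand":-1},{"rx":0,"ry":0,"rz":0,"dx":0,"dy":0,"dz":-3,"hand":-1},{"rx":0,"ry":0,"rz":0,"dx":0,"dy":0,"dz":-4,"hand":-1}]' 20;python3 -m jog '[{"rx":0,"ry":0,"rz":0,"dx":0,"dy":0,"dz":-1,"hand":-1},{"rx":0,"ry":0,"rz":0,"dx":0,"dy":0,"dz":-2,"hand":-1}]' 20
```

```text
time: 18.45
tcp_pos: [0.4531, -0.003, 0.1134]
tool_rot: [0.089, 0.708, 0.696, 0.078]
contact_force: [-2.7, -0.6, 3.9]
width: 0.0
time: 18.75
tcp_pos: [0.4553, -0.0034, 0.1109]
tool_rot: [0.09, 0.708, 0.696, 0.079]
contact_force: [-2.5, -0.0, 1.8]
width: 0.0001
time: 18.95
tcp_pos: [0.4553, -0.0033, 0.1086]
tool_rot: [0.09, 0.708, 0.696, 0.079]
contact_force: [-2.4, 0.6, 2.3]
width: 0.0001
```

```bash
for i in 1 2; do python3 -m jog '[{"rx":0,"ry":0,"rz":0,"dx":0,"dy":0,"dz":-1,"hand":-1},{"rx":0,"ry":0,"rz":0,"dx":0,"dy":0,"dz":-1.5,"hand":-1}]' 20 | grep -E "tcp|force"; done
```

```text
tcp_pos: [0.4553, -0.0034, 0.107]
contact_force: [-2.6, 0.7, 3.2]
tcp_pos: [0.4555, -0.0034, 0.1061]
contact_force: [-11.6, 2.0, 24.0]
```

Seated: at z=0.106 the force steps to 24 N, and that is the flat handle height. Lift off and go to the lever.

Run:
```python
from h import *; from rig import r
Rt=tool(np.radians(38),"y");z=Rt.as_matrix()[:,2];g=np.array([.4707,-.1475,.159])
print(delta(r.observe(),Rt,g+.019*z-.1*z),delta(r.observe(),Rt,g+.019*z))
```

```text
(array([-0.685, -0.304,  1.414]), array([ -34.6, -142.7,  116.7])) (array([-0.685, -0.304,  1.414]), array([  26.9, -144.5,   37.9]))
```

```bash
python3 -m jog '[{"rx":0,"ry":0,"rz":0,"dx":0,"dy":0,"dz":30,"hand":-1},{"rx":0,"ry":0,"rz":0,"dx":-10,"dy":0,"dz":70,"hand":-1},{"rx":0,"ry":0,"rz":0,"dx":-35,"dy":0,"dz":110,"hand":-1},{"rx":-0.15,"ry":-0.07,"rz":0.32,"dx":-50,"dy":-40,"dz":125,"hand":-0.5},{"rx":-0.34,"ry":-0.15,"rz":0.7,"dx":-50,"dy":-80,"dz":125,"hand":0},{"rx":-0.34,"ry":-0.15,"rz":0.7,"dx":-50,"dy":-110,"dz":125,"hand":0},{"rx":-0.34,"ry":-0.15,"rz":0.7,"dx":-50,"dy":-130,"dz":125,"hand":0},{"rx":-0.685,"ry":-0.304,"rz":1.414,"dx":-45,"dy":-143,"dz":125,"hand":0},{"rx":-0.685,"ry":-0.304,"rz":1.414,"dx":-35,"dy":-143,"dz":117,"hand":0},{"rx":-0.685,"ry":-0.304,"rz":1.414,"dx":-35,"dy":-143,"dz":117,"hand":0},{"rx":-0.685,"ry":-0.304,"rz":1.414,"dx":-35,"dy":-143,"dz":117,"hand":0},{"rx":-0.685,"ry":-0.304,"rz":1.414,"dx":-35,"dy":-143,"dz":117,"hand":0},{"rx":-0.685,"ry":-0.304,"rz":1.414,"dx":-35,"dy":-143,"dz":117,"hand":0},{"rx":-0.685,"ry":-0.304,"rz":1.414,"dx":-35,"dy":-143,"dz":117,"hand":0}]' 20
python3 - <<'E'
from h import *; from rig import r
o=r.observe();print(o["joints"].round(3))
Rt=tool(np.radians(38),"y");z=Rt.as_matrix()[:,2];g=np.array([.4707,-.1475,.159])
print(delta(o,Rt,g+.019*z))
f=r.grab_frame("wrist");T=np.array(f["T_tool_cam"]);K=f["intrinsics"];Rm=R.from_quat(o["tool_rot"][[1,2,3,0]]).as_matrix()
im=cv2.resize(f["image"][:,:,::-1],(800,600))
pv=np.array([.5595,-.1501,.032])
for s in(.82,1,1.18):
    c=T[:3,:3].T@(Rm.T@(pv+s*(g-pv)-o["tcp_pos"])-T[:3,3]);x,y,zz=c[0],-c[1],-c[2];n=np.hypot(x,y);k=K[0][0]*np.arctan2(n,zz)/n
    u,v=1.5625*(K[0][2]+k*x),1.5625*(K[1][2]+k*y);print(u,v);cv2.circle(im,(int(u),int(v)),3,(0,255,0),-1)
cv2.imwrite("pics/w7.png",im)
E
```

```text
time: 20.75
tcp_pos: [0.4203, -0.1463, 0.2228]
tool_rot: [0.325, 0.015, 0.945, -0.005]
contact_force: [0.1, 0.2, -0.4]
width: 0.0426
[-0.846 -0.272 -0.981  0.369  0.464 -0.695]
(array([ 0.   , -0.   ,  0.004]), array([ 62.1,  -1.5, -78.7]))
391.5435641092279 295.9976096132908
391.57262246709934 312.17791867113425
391.6071595233355 332.48843080532686
```

View pics/w7.png

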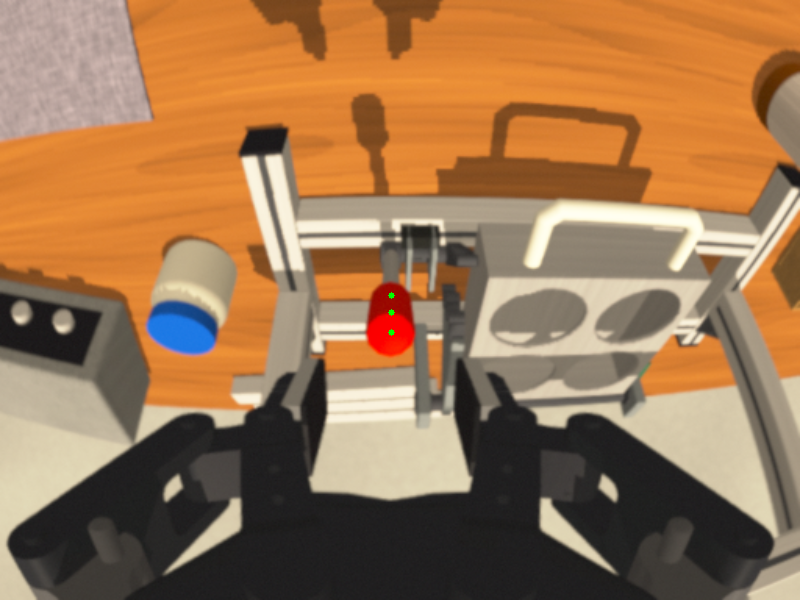

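The lever sits on the released stop at (390,315), matching the prediction, and the tray is down. Grasp the lever.

```bash
python3 -m jog '[{"rx":0,"ry":0,"rz":0,"dx":25,"dy":-1,"dz":-31,"hand":0},{"rx":0,"ry":0,"rz":0,"dx":45,"dy":-1,"dz":-57,"hand":0},{"rx":0,"ry":0,"rz":0,"dx":60,"dy":-1,"dz":-76,"hand":0},{"rx":0,"ry":0,"rz":0,"dx":62,"dy":-1,"dz":-78,"hand":0},{"rx":0,"ry":0,"rz":0,"dx":62,"dy":-1,"dz":-78,"hand":-0.3},{"rx":0,"ry":0,"rz":0,"dx":62,"dy":-1,"dz":-78,"hand":-0.6},{"rx":0,"ry":0,"rz":0,"dx":62,"dy":-1,"dz":-78,"hand":-0.7},{"rx":0,"ry":0,"rz":0,"dx":62,"dy":-1,"dz":-78,"hand":-0.7}]' 25
python3 - <<'E'
from fit import *
g=lambda w:W(o.x,[-.01+.155*np.sin(w),-.145,.032+.155*np.cos(w)])
for w in np.arange(-.6,.31,.1): print(round(w,2),((g(w)-g(-.61))*1000).round(1))
E
```

```text
time: 21.6
tcp_pos: [0.4818, -0.1484, 0.1451]
tool_rot: [0.324, 0.02, 0.946, -0.006]
contact_force: [11.0, -5.2, -17.2]
width: 0.0222
-0.6 [ 1.3 -0.   0.9]
-0.5 [14.5 -0.4  9. ]
-0.4 [28.4 -0.8 15.7]
-0.3 [43.  -1.2 21. ]
-0.2 [58.  -1.7 24.9]
-0.1 [73.3 -2.1 27.2]
-0.0 [88.8 -2.6 28. ]
0.1 [104.2  -3.   27.2]
0.2 [119.5  -3.5  24.9]
0.3 [134.5  -3.9  21. ]
```

```bash
python3 -m jog '[{"rx":0,"ry":0,"rz":0,"dx":7,"dy":0,"dz":4,"hand":-0.7},{"rx":0,"ry":0,"rz":0,"dx":14.5,"dy":0,"dz":8,"hand":-0.7},{"rx":0,"ry":0,"rz":0,"dx":21,"dy":-0.5,"dz":11.5,"hand":-0.7},{"rx":0,"ry":0,"rz":0,"dx":28.4,"dy":-0.8,"dz":14.7,"hand":-0.7},{"rx":0,"ry":0,"rz":0,"dx":36,"dy":-1,"dz":17.4,"hand":-0.7},{"rx":0,"ry":0,"rz":0,"dx":43,"dy":-1.2,"dz":20,"hand":-0.7},{"rx":0,"ry":0,"rz":0,"dx":50,"dy":-1.5,"dz":22,"hand":-0.7},{"rx":0,"ry":0,"rz":0,"dx":58,"dy":-1.7,"dz":23.5,"hand":-0.7}]' 25
```

```text
time: 22.4
tcp_pos: [0.5406, -0.1502, 0.1697]
tool_rot: [0.325, 0.019, 0.945, -0.006]
contact_force: [-4.0, -4.7, 3.0]
width: 0.0225
```

```bash
python3 -m jog '[{"rx":0,"ry":0,"rz":0,"dx":8,"dy":0,"dz":1.2,"hand":-0.7},{"rx":0,"ry":0,"rz":0,"dx":15,"dy":-0.4,"dz":2,"hand":-0.7},{"rx":0,"ry":0,"rz":0,"dx":23,"dy":-0.6,"dz":2.5,"hand":-0.7},{"rx":0,"ry":0,"rz":0,"dx":31,"dy":-0.9,"dz":3,"hand":-0.7},{"rx":0,"ry":0,"rz":0,"dx":39,"dy":-1.1,"dz":2.7,"hand":-0.7},{"rx":0,"ry":0,"rz":0,"dx":46,"dy":-1.3,"dz":2.2,"hand":-0.7},{"rx":0,"ry":0,"rz":0,"dx":54,"dy":-1.5,"dz":1.3,"hand":-0.7},{"rx":0,"ry":0,"rz":0,"dx":61,"dy":-1.8,"dz":0,"hand":-0.7},{"rx":0,"ry":0,"rz":0,"dx":69,"dy":-2,"dz":-2,"hand":-0.7},{"rx":0,"ry":0,"rz":0,"dx":69,"dy":-2,"dz":-2,"hand":-0.7}]' 25
```

```text
time: 23.4
tcp_pos: [0.6105, -0.1522, 0.1674]
tool_rot: [0.325, 0.019, 0.945, -0.006]
contact_force: [0.7, -6.3, 3.6]
width: 0.0221
```

```bash
python3 -m jog '[{"rx":0,"ry":0,"rz":0,"dx":0,"dy":0,"dz":0,"hand":-0.4},{"rx":0,"ry":0,"rz":0,"dx":0,"dy":0,"dz":0,"hand":-0.1},{"rx":0,"ry":0,"rz":0,"dx":0,"dy":0,"dz":0,"hand":0},{"rx":0,"ry":0,"rz":0,"dx":0,"dy":0,"dz":0,"hand":0},{"rx":0,"ry":0,"rz":0,"dx":-18,"dy":0,"dz":23,"hand":0},{"rx":0,"ry":0,"rz":0,"dx":-37,"dy":0,"dz":47,"hand":0},{"rx":0,"ry":0,"rz":0,"dx":-65,"dy":0,"dz":82,"hand":0},{"rx":0,"ry":0,"rz":0,"dx":-95,"dy":-10,"dz":115,"hand":0},{"rx":0,"ry":0,"rz":0,"dx":-130,"dy":-20,"dz":145,"hand":0},{"rx":0,"ry":0,"rz":0,"dx":-160,"dy":-30,"dz":160,"hand":0},{"rx":0,"ry":0,"rz":0,"dx":-160,"dy":-30,"dz":160,"hand":0},{"rx":0,"ry":0,"rz":0,"dx":-160,"dy":-30,"dz":160,"hand":0}]' 20
python3 - <<'E'
from h import *; from rig import r
import numpy as np
w=r.grab_frame("wrist")["image"];s=r.grab_frame("scene")["image"][165:305,120:307]
cv2.imwrite("pics/fin.png",np.hstack([cv2.resize(w[:,:,::-1],(400,300)),cv2.resize(s[:,:,::-1],(400,300))]))
E
```

```text
time: 24.6
tcp_pos: [0.449, -0.1817, 0.3264]
tool_rot: [0.325, 0.019, 0.946, -0.005]
contact_force: [0.2, -0.6, 0.0]
width: 0.0428
```

View pics/fin.png

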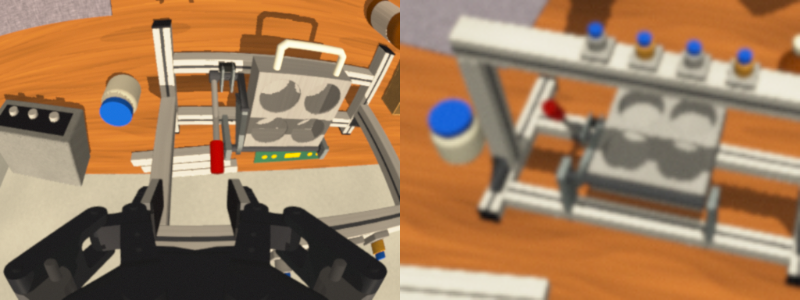

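The lever leans away from the robot, on the tray side (wrist view, grip at (217,157)). The tray is flat, the bystanders are in place and the gripper is clear. Handing in.

```bash
python3 -c "
from rig import r;o=r.observe();print(o['contact_force'].round(1));r.sign_off()"
```

```text
[-1.   1.   0.4]
the job is handed in; nothing more can be done
```

The job is done and handed in at about 25 s of robot time. I eased the tray up to about 0.68 rad and swung the red lever to its released side. Then I lowered the tray onto its rest stops and swung the lever back to the tray side.

**Last checks:**
- **Tray:** it went down under 2–4 N, then the force stepped to 24 N at z = 0.106 m, the flat-handle height, which shows it is on its stops. The last pictures show it flat.
- **Lever:** the last pictures show it leaning to the tray side. I let go at about +0.27 rad and let it fall; I did not measure its final angle.
- **Bystanders:** the jar looked undisturbed in the last pictures. The bottle was only partly in view and the box out of view, but the arm worked well clear of both.
- **Robot:** clear of everything, with about 1 N reading on the wrist, which is noise.

**What did not go to plan:**
- **Raising the tray:** the force along the handle's arc reached about 35 N at the wrist while it was gripped; I eased it off.
- **Releasing the lever:** near the end of the swing the pads slipped along the lever and the wrist force reached about 40 N. The wrist view then showed it had reached its released stop.
- **Lowering the tray:** joint 3 reached its range limit about 7 mm before the stops. I withdrew and pressed the tray the rest of the way with shut fingers.

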